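# Lock a printer cassette's lift plate for transport

### The job

The printer is to be moved: secure the sprung lift plate of its paper cassette. Take the orange transport lock, press the plate down with it until the plate lies level, and slide the lock's white-striped end in under the green keeper lip up to the cassette's end wall, then let go so that the lock stays flat and straight under the lip and keeps the plate level. Leave the other things on the desk where they are.

Things in the scene. Friction and masses are not known exactly. Their poses are not given: they have to be found in the camera images.
- cassette: open grey paper cassette, fixed to the desk, 320 (its x) x 230 (its y) x 45 mm high, walls 5 mm. Origin: centre of its underside; z up. Its end wall at the +x end (a white pull handle outside it) has its inner face at x = 155 mm and carries the green keeper lip. Behind x = -50 mm is a fixed black bed, 20 mm above the desk; from there to the end wall lies the bare steel lift plate.
- lip_tip (a point): middle of the lower edge of the green keeper lip's tip: x = 135, y = 0, z = 34 mm in the cassette's frame; axes as the cassette's. The lip is 30 mm wide in y, 5 mm thick (top 39 mm above the desk) and reaches 20 mm in from the end wall. The lock's 14 mm foot just fills the space between the lip and the level plate.
- plate_hinge (a point): middle of the lift plate's hinge line (x = -45, z = 19 mm in the cassette's frame, along its y); axes as the cassette's. The plate is 200 mm wide and reaches 195 mm from the hinge in +x; a notch 44 mm wide, 25 mm deep in its free edge clears the lip, so that it stands up past the lip at the start. Level, its top is 20 mm above the desk.
- lift_plate (a joint): angle of the lift plate (rad): 0 level, positive = free edge raised; rests at its upper stop, 0.25; lower stop -0.028, so it can be pressed 4 to 5 mm below level near the free edge, which is the play for sliding the lock in. A spring lifts it: about 3 N at the free edge when raised, 6 N when level.
- lock_mid (a point): orange plastic transport lock, loose, on its foot, 60 to 130 g. Point: middle of its upright fin, 27 mm above its underside; z up, x towards the white-striped end. Foot 14 mm thick, 80 mm wide (y), from 20 mm behind this point to 40 mm in front (x). Fin on the foot, centred on this point: 30 mm (x) x 14 mm (y), top 54 mm above the underside; grip it across y, above the foot.
- stamp: rubber stamp with a dark wooden knob, 45 x 28 mm, 64 mm tall; loose, not part of the job. Origin: centre of its underside.
- notes: yellow block of notes, 76 x 76 x 22 mm; loose, not part of the job. Origin: centre of its underside.
- stapler: blue and black stapler, 125 mm long; loose, not part of the job. Origin: centre of its underside.
- mouse: black computer mouse; loose, not part of the job. Origin: centre of its underside.
- clipbox: clear paper-clip box with a red lid, 57 x 57 x 26 mm, lying on the fixed bed of the cassette; loose, not part of the job. Origin: centre of its underside.
There are look-alikes about, which are no part of the job. What is meant by the part that bears lock_mid is not blue, and is the larger of those in its own colour.

How it is judged:
On the way:
1. the plate is pressed down level under the lock (value of joint lift_plate below 0.03 rad and contact force between lock and lift_plate above 1 N), for 0.1 s.
At the end, for the whole second after the job is handed in: The lock lies flat (within 0.08 rad) and still under the keeper lip, its striped end within 10 mm of the end wall, centred on the lip within 15 mm and in line with the cassette within 0.2 rad, and it holds the lift plate level within 0.03 rad by itself (value of joint lift_plate between -0.03 and 0.03 rad and x of lock_mid in the frame of cassette between 0.105 and 0.119 m and y of lock_mid in the frame of cassette between -0.015 and 0.015 m and angle between lock_mid's own z axis and vertical below 0.08 rad and angle between the x axis of lock_mid and the x axis of cassette, either way round below 0.2 rad and height (world z) of lock_mid below 0.052 m and linear speed of lock below 0.02 m/s); the robot touches nothing.
It fails at once if another thing on the desk is moved more than 30 mm (distance of any of stamp, notes, stapler, mouse, clipbox from where it was at the start of the episode above 0.03 m).
It also fails if it takes over 40 s, if anything falls off the work surface, if the arm or the gripper's body presses on something with over 40 N, if the wrist force passes 120 N, or if a joint passes its speed limit or range.

### The arm

A 7-joint arm with a two-finger parallel gripper is mounted at the origin on the work surface. World frame = base frame: x ahead of the robot, y to its left, z up, the work surface at z = 0. Lengths are in m, angles in rad, forces in N, time in s.
With the tool pointing down it reaches from about 0.4 to 0.875 m from the base axis. Payload 19.3 kg.
Tool frame: the origin (TCP) lies at the very end of the fingers, on their centre line; the grasp point (between the pads) lies bot.grasp_offset behind it (bot.grasp_offset is the distance from the TCP to the grasp point, in m); z points along the fingers, y is the direction in which the jaws open and shut (so a half turn about z gives the same grasp; the last joint's range is limited). The gripper opens to 85 mm and grips with 20 to 120 N. Pads are 22 mm wide; open, the fingers measure 114 mm over their backs; the gripper's body (76 mm by 85 mm) begins 54 mm behind the grasp point. The pads swing forward as they close: fully open they stand 13 mm farther back than shut.
Start: joints at [-1.413, 0.521, -0.036, 1.599, 0.021, 1.021, -0.113], TCP at [0.141, 0.609, 0.209] pointing down, gripper open.
Joint ranges: [-2.91, 2.91], [-0.3, 2.13], [-1.5, 1.42], [0.17, 2.43], [-1.26, 4.41], [0.16, 1.93], [-2.52, 2.52]. Speed limits (rad/s): [1.89, 1.89, 2.39, 2.39, 3.01, 3.01, 3.01].

### API

Orientations are given as [roll, pitch, yaw] about the fixed x, y, z axes, in that order (R = Rz(yaw) Ry(pitch) Rx(roll)).
In Python, from workcell import bot gives the robot as it stands. The module is installed in compiled form; this text tells all that it offers.
- The arm moves only by the shell command python3 -m handwheel 'ROWS' [OPENING] [FORCE]. ROWS is JSON, a list of rows, each a list of 6 numbers: the shift along the tool's x, y, z as a fraction of full scale, then the turn, a rotation vector about the tool's x, y, z as a fraction of full scale. In form: [[x, y, z, rx, ry, rz], ...]. A call has 1 to 8 rows; each row shifts and turns the commanded pose from where the row before left it, along the tool's axes as they then stand; what a row does not reach is not made up. Full scale, the value 1, is 0.025 m for a shift and 360 degrees for a turn. A row lasts 1/8 s, in which the tool goes at most 62.5 mm and 10.7 degrees, less where a joint would pass 70% of its speed; a pose out of reach is approached as far as the arm can. A call with a number of a shift or a turn outside -1 to 1 is refused whole. A call with a gripper value outside its range is refused whole. OPENING is the closure, from -1 (fully open) to 1 (shut), set as the call begins (- or left out, the last holds). The fingers move at their own pace and stop on an object; FORCE is the grip in N (left out, the last holds). Time passes only in rows, so rows that do not move let the fingers close. It gives the time, the measured TCP pose, the force and the opening at its end, in the units of the state.
- bot.observe(): the state, without advancing time (a new reading comes with each control period).
- bot.grab_frame(name): name is "scene" or "top" or "wrist"; returns a dict with "pixels" (480x640x3 uint8, blue, green, red), "vertical_fov" (degrees; the focal length in pixels is half the picture's height over the tangent of half this angle, whatever the lens; pixels are square), "cx", "cy" (the principal point, pixels), "D" ([k1, k2, p1, p2, k3] as OpenCV has them; the pictures are not rectified), "R" (3x3) and "t" (3): a world point X has camera coordinates R X + t. Camera axes: x right, y down, z forward; pixel columns grow to the right and rows downward; lengths in m; the calibration is good to about 2 mm. A picture is of the moment at which its call begins. There is no depth.
- bot.job_done(): hands the job in, once; it reports no verdict.
Trained networks look in a picture, given as the dict that the camera call returned (one of the last four; its "shot" number tells which), for a name from the list of things; names that differ only in an ending like _2 or _b are one class to them, and where a whole thing is asked for, a point or a joint stands for the part that bears it (a point fixed in the world has none). Each returns a list of dicts, best first, with "score" (0 to 1); they miss things now and then, are a little off and sometimes report something else, mostly with a low value. They report only what shows in the picture. A call takes as long as a camera call. They do not tell look-alikes from the thing itself.
- bot.trace(picture, thing): "region" (480x640 bool, what is visible of it) and "point" ([column, row] in pixels, amid what is visible of it).
The state is a dict: "clock": time; "qpos": joint angles; "qd": joint speeds; "joint_efforts": joint torques, N m; "position": TCP position; "tool_rot": TCP orientation; "force": force on the tool from outside, world axes, zero at the start; "moment": the same for the moment, N m; "grip_width": finger opening in m.
Only numpy, scipy, OpenCV 4.12 (cv2) and the standard library are available. Lean on these libraries where they do the work, as an engineer would, in place of code of your own. Each camera call takes 0.05 s, during which the arm holds its last target.

## Working session

There is one attempt and no reset: what is moved stays moved. The work goes in short steps, Python scripts to look and compute and a shell command to move; the robot and the scene stay as the last step left them, time stands still between calls to the robot, and variables do not carry over. Pictures are saved under pics/ and viewed, and the job is handed in when it is done.

```bash
mkdir -p pics
cat > h.py <<'E'
import numpy as np, cv2
from workcell import bot
def K(p):
    f=240/np.tan(np.radians(p["vertical_fov"])/2)
    return np.array([[f,0,p["cx"]],[0,f,p["cy"]],[0,0,1.]])
def ray(p,uv):
    n=cv2.undistortPoints(np.array([[uv]],float),K(p),np.array(p["D"],float))[0,0]
    R=np.array(p["R"]);t=np.array(p["t"])
    return -R.T@t, R.T@np.array([n[0],n[1],1])
def onz(p,uv,z):
    c,d=ray(p,uv); return c+d*(z-c[2])/d[2]
def proj(p,X):
    R=np.array(p["R"]);t=np.array(p["t"],float)
    return cv2.projectPoints(np.array(X,float).reshape(-1,3),cv2.Rodrigues(R)[0],t,K(p),np.array(p["D"],float))[0][:,0]
E
python3 - <<'E'
from h import *
for n in ["scene","top","wrist"]:
    p=bot.grab_frame(n); cv2.imwrite(f"pics/{n}0.png",p["pixels"])
    print(n,p["vertical_fov"],-np.array(p["R"]).T@np.array(p["t"]))
    for th in ["cassette","lock_mid","lift_plate","clipbox","stapler","stamp","notes","mouse"]:
        for r in bot.trace(p,th): 
            print(th,round(r["score"],2),np.round(r["point"]),r["region"].sum(),np.round(onz(p,r["point"],.02),3))
s=bot.observe();print(s,bot.grasp_offset)
E
```

```text
scene 55.723555435516374 [ 1.07992371 -0.02833766  0.80136298]
cassette 0.93 [446. 276.] 17414 [0.595 0.187 0.02 ]
lock_mid 0.74 [199. 166.] 751 [ 0.346 -0.375  0.02 ]
lock_mid 0.73 [157. 241.] 550 [ 0.566 -0.41   0.02 ]
lock_mid 0.68 [466. 317.] 1022 [0.681 0.219 0.02 ]
lock_mid 0.66 [176. 201.] 916 [ 0.456 -0.4    0.02 ]
lift_plate 0.74 [439. 250.] 8621 [0.533 0.178 0.02 ]
clipbox 0.93 [463. 315.] 1078 [0.678 0.215 0.02 ]
stapler 0.82 [149. 297.] 1333 [ 0.696 -0.386  0.02 ]
stamp 0.59 [262. 215.] 446 [ 0.477 -0.203  0.02 ]
notes 0.86 [236. 273.] 1455 [ 0.626 -0.231  0.02 ]
mouse 0.91 [275. 347.] 1792 [ 0.774 -0.132  0.02 ]
mouse 0.16 [443. 277.] 17614 [0.597 0.182 0.02 ]
top 46.604077345361134 [ 0.30798473 -0.07739434  1.18101599]
cassette 0.93 [208. 244.] 15913 [0.571 0.175 0.02 ]
lock_mid 0.62 [465. 368.] 1049 [ 0.331 -0.379  0.02 ]
lock_mid 0.57 [479. 314.] 1043 [ 0.446 -0.41   0.02 ]
lift_plate 0.86 [207. 256.] 7525 [0.545 0.175 0.02 ]
clipbox 0.59 [194. 191.] 703 [0.69  0.216 0.02 ]
stapler 0.62 [467. 207.] 1003 [ 0.68  -0.387  0.02 ]
stamp 0.6 [386. 292.] 300 [ 0.484 -0.209  
[... 178 characters left out ...]
 1.35, 'qpos': array([-1.41318096,  0.52139281, -0.03628238,  1.59950474,  0.02123156,
        1.02108622, -0.11279304]), 'qd': array([-1.12136851e-03,  9.55529124e-04,  8.46969659e-04, -2.85849595e-03,
       -8.39936651e-04, -6.02716235e-04, -9.42831935e-05]), 'joint_efforts': array([-2.15143002e-03, -9.26828527e+01,  1.97725497e+00, -3.70295727e+01,
        1.80028961e-02,  1.17728108e-03,  2.55997583e-05]), 'position': array([0.14119813, 0.60883705, 0.20919377]), 'tool_rot': array([-3.14158978e+00,  3.48903589e-05,  2.91374262e+00]), 'force': array([-0.49805931, -0.25069756, -0.57629615]), 'moment': array([-0.01704996,  0.02170739,  0.00277712]), 'grip_width': 0.08541058135054949} 0.0187
```

View pictures.

View pics/scene0.png

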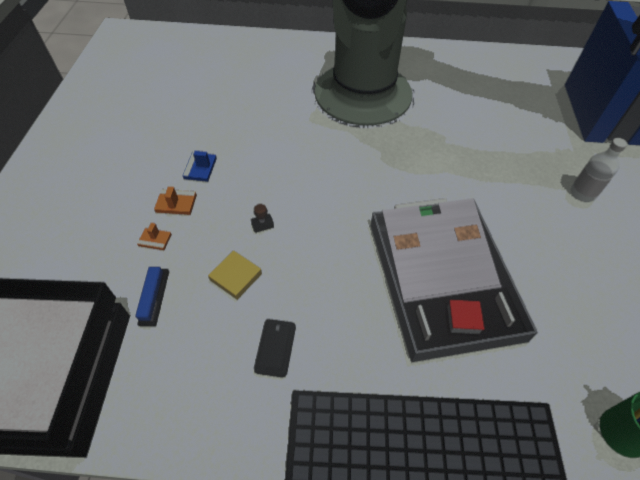

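View pics/top0.png

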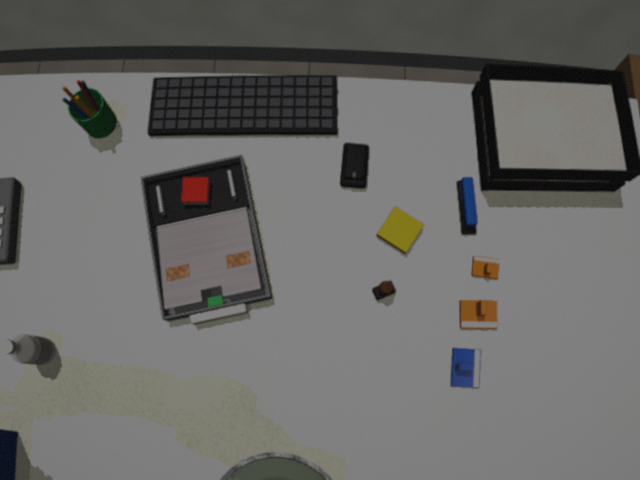

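Run:
```python
import cv2,numpy as np
a=cv2.imread("pics/top0.png"); b=cv2.imread("pics/scene0.png")
c=cv2.resize(a[285:345,440:520],None,fx=5,fy=5,interpolation=3)
d=cv2.resize(b[170:230,140:220],None,fx=5,fy=5,interpolation=3)
cv2.imwrite("pics/z1.png",np.hstack([c,d]))
cv2.imwrite("pics/z2.png",cv2.resize(a[150:330,130:280],None,fx=3.3,fy=3.3,interpolation=3))
cv2.imwrite("pics/z3.png",cv2.resize(b[190:365,360:545],None,fx=3.4,fy=3.4,interpolation=3))
```

```text
(no output)
```

View pics/z1.png

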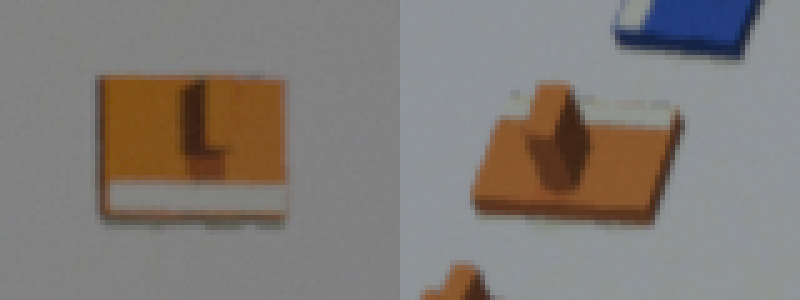

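View pics/z2.png

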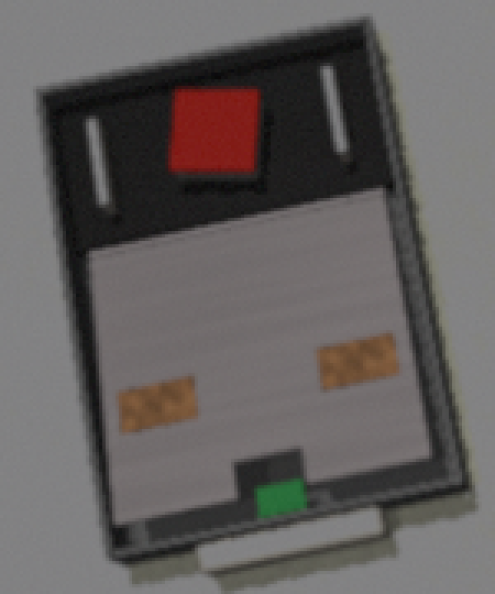

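View pics/z3.png

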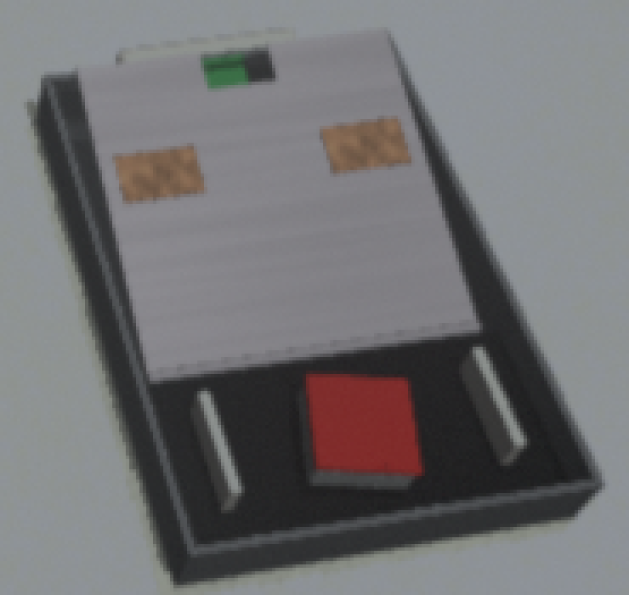

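```bash
cat > fit.py <<'E'
from h import *
import pickle
from scipy.optimize import least_squares
def fit(obs,x0):
    # obs: list of (frame, local pts, uv)
    def T(q,L):
        c,s=np.cos(q[2]),np.sin(q[2]); L=np.array(L,float)
        return np.c_[q[0]+c*L[:,0]-s*L[:,1], q[1]+s*L[:,0]+c*L[:,1], L[:,2]]
    def r(q): return np.concatenate([(proj(p,T(q,L))-uv).ravel() for p,L,uv in obs])
    s=least_squares(r,x0,loss='soft_l1'); return s.x, r(s.x)
E
python3 - <<'E'
from fit import *
t=bot.grab_frame("top"); s=bot.grab_frame("scene")
d=lambda a,k,o: np.array(a,float)/k+np.array(o)-.5+.5/k
H=.045
t_uv=d([[38,92],[370,15],[112,557],[467,487],[257,488],[303,479],[262,517],[306,508]],3.3,(130,150))
tL=[[-.16,-.115,H],[-.16,.115,H],[.16,-.115,H],[.16,.115,H],[.135,-.015,.039],[.135,.015,.039],[.155,-.015,.039],[.155,.015,.039]]
# verify orientation: cassette x toward robot(-X); y sign
s_uv=d([[192,547],[602,487],[42,78]],3.4,(360,190))
for flip in (0,1):
    f=-1 if flip else 1
    L=np.array(tL)*[1,f,1]
    Ls=np.array([[-.16,.115,H],[-.16,-.115,H],[.16,.115,H]])*[1,f,1]
    for nm,o in (("t",[(t,L,t_uv)]),("s",[(s,Ls,s_uv)]),("ts",[(t,L,t_uv),(s,Ls,s_uv)])):
        q,r=fit(o,[.57,.175,3.3]); print(flip,nm,np.round(q,4),np.round(r,1))
# lock
t_uv=d([[100,75],[285,78],[287,214],[100,217]],5,(440,285))
tL=[[-.02,.04,.014],[-.02,-.04,.014],[.04,-.04,.014],[.04,.04,.014]]
s_uv=d([[473,198],[652,205],[682,112]],5,(140,170))-[80,0]
sL=[[-.02,-.04,.014],[-.02,.04,.014],[.04,.04,.014]]
for nm,o in (("t",[(t,tL,t_uv)]),("s",[(s,sL,s_uv)]),("ts",[(t,tL,t_uv),(s,sL,s_uv)])):
    q,r=fit(o,[.446,-.41,3.14]); print("lock",nm,np.round(q,4),np.round(r,1))
# fin top outline in top: fin
print(bot.observe()["clock"])
E
```

```text
0 t [0.5865 0.1818 3.4041] [-0.5 -1.3  0.6 -0.2 -1.4  0.7 -0.4 -1.4  0.   0.2  0.1 -0.1  0.2  0.8
  1.   0.5]
0 s [0.5874 0.1862 3.4018] [-1.2  2.3  1.2 -0.7  0.  -1.2]
0 ts [0.5867 0.183  3.4075] [-1.3 -1.1 -0.2 -0.5 -1.6  0.7 -0.7 -1.8 -0.3  0.  -0.2 -0.3 -0.1  0.6
  0.7  0.3 -2.4  2.  -0.4 -1.6 -1.8 -1.3]
1 t [0.5879 0.1368 2.9474] [ 1.541e+02 -9.000e-01 -4.730e+01 -2.000e-01  9.310e+01  2.500e+00
 -1.201e+02 -3.300e+00  6.300e+00  3.000e-01 -2.140e+01 -4.000e-01
  2.200e+00  9.000e-01 -2.490e+01  1.000e-01]
1 s [ 0.6416 -0.0335  3.4072] [   0.6   -0.7 -250.5   39.5    0.9   -3.1]
1 ts [0.591  0.0986 2.9988] [ 1.687e+02 -4.800e+00 -3.440e+01  8.000e-01  1.164e+02 -0.000e+00
 -9.930e+01 -2.000e-01  2.790e+01  1.000e-01 -1.000e-01  1.000e-01
  2.430e+01  8.000e-01 -3.100e+00  7.000e-01  4.100e+01  2.800e+00
 -2.082e+02 -7.900e+00  9.430e+01  1.100e+00]
lock t [ 0.4579 -0.4803  3.1737] [67.8  0.3 -4.8 -0.4 -4.   0.5 69.3 -0.4]
lock s [ 0.4517 -0.3268  3.201 ] [71.7  2.3 -0.3 -0.1 -1.2 -2. ]
lock ts [ 0.453  -0.3308  3.1761] [  0.4   0.2 -73.6  -0.5 -73.3   0.6   1.5  -0.   69.5   3.   -2.3  -0.2
  -2.5  -2. ]
1.45
```

Run:
```python
from fit import *
t=bot.grab_frame("top"); s=bot.grab_frame("scene")
d=lambda a,k,o: np.array(a,float)/k+np.array(o)-.5+.5/k
t_uv=d([[100,75],[285,78],[287,214],[100,217]],5,(440,285))
tL=np.array([[-.02,.04,.014],[-.02,-.04,.014],[.04,-.04,.014],[.04,.04,.014]])*[1,-1,1]
s_uv=d([[473,198],[652,205],[682,112]],5,(140,170))-[80,0]
sL=np.array([[-.02,-.04,.014],[-.02,.04,.014],[.04,.04,.014]])
for nm,o in (("t",[(t,tL,t_uv)]),("s",[(s,sL,s_uv)]),("ts",[(t,tL,t_uv),(s,sL,s_uv)])):
    q,r=fit(o,[.446,-.41,3.14]); print("lock",nm,np.round(q,4),np.round(r,1))
s=bot.observe()
from scipy.spatial.transform import Rotation as Ro
print(np.round(Ro.from_euler('xyz',s["tool_rot"]).as_matrix(),3))
w=bot.grab_frame("wrist"); c=-np.array(w["R"]).T@np.array(w["t"])
M=Ro.from_euler('xyz',s["tool_rot"]).as_matrix()
print("cam in tool",M.T@(c-s["position"]),"\n",np.round(np.array(w["R"])@M,3))
```

```text
lock t [ 0.4557 -0.4095  3.1621] [ 0.  -0.1 -0.6 -0.2 -0.   0.6  0.6 -0.3]
lock s [ 0.4517 -0.3268  3.201 ] [71.7  2.3 -0.3 -0.1 -1.2 -2. ]
lock ts [ 0.4559 -0.4087  3.1684] [ -0.4  -0.1  -1.   -0.4  -0.3   0.4   0.4  -0.3  34.3   1.5 -37.5  -1.9
 -36.3  -3.7]
[[-0.974  0.226 -0.   ]
 [ 0.226  0.974  0.   ]
 [ 0.     0.    -1.   ]]
cam in tool [ 0.06805141  0.00105328 -0.165063  ] 
 [[ 0.001  1.     0.   ]
 [-0.963  0.001 -0.268]
 [-0.268 -0.     0.963]]
```

```bash
python3 -m handwheel '[[-0.3,-1,0,0,0,-0.0181],[-0.5,-1,0,0,0,-0.0182],[-0.5,-1,0,0,0,0],[-0.5,-1,0,0,0,0],[-0.5,-1,0,0,0,0],[-0.5,-1,0,0,0,0],[-0.5,-1,0,0,0,0],[-0.5,-1,0,0,0,0]]' -0.6 40
```

```text
clock: 2.6
position: [0.2278, 0.4058, 0.2093]
tool_rot: [3.141, 0.0, -3.141]
force: [0.7, 0.1, -0.0]
grip_width: 0.0682
```

```bash
python3 -m handwheel '[[-1,-1,0,0,0,0],[-1,-1,0,0,0,0],[-1,-1,0,0,0,0],[-1,-1,0,0,0,0],[-1,-1,0,0,0,0],[-1,-1,0,0,0,0],[-1,-1,0,0,0,0],[-1,-1,0,0,0,0]]'
python3 - <<'E'
from h import *
w=bot.grab_frame("wrist"); cv2.imwrite("pics/w1.png",w["pixels"])
E
```

```text
clock: 3.6
position: [0.4283, 0.2058, 0.2094]
tool_rot: [3.141, 0.0, -3.141]
force: [-0.4, 0.6, -0.1]
grip_width: 0.0687
```

View pics/w1.png

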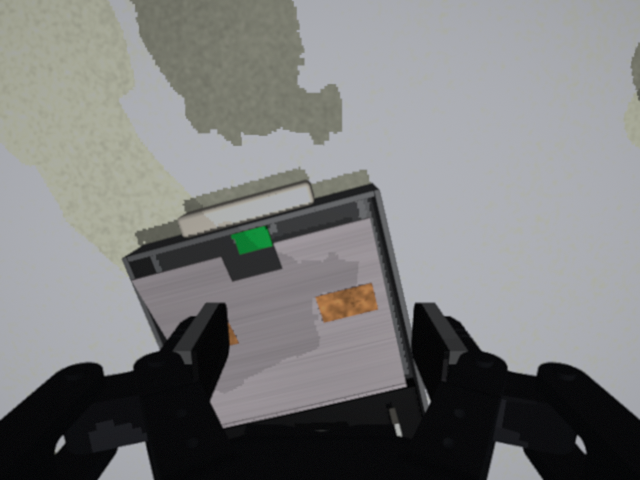

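Run:
```python
import cv2
a=cv2.imread("pics/w1.png")
cv2.imwrite("pics/w1z.png",cv2.resize(a[170:300,110:400],None,fx=2.7,fy=2.7,interpolation=3))
```

```text
(no output)
```

View pics/w1z.png

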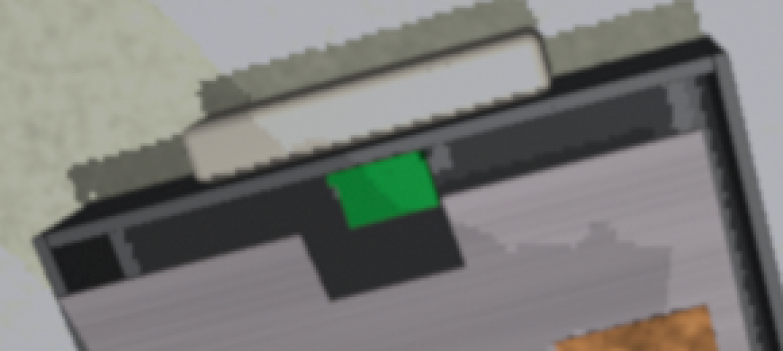

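```bash
python3 -m handwheel '[[-0.14,-1,0,0,0,0],[-0.14,-1,0,0,0,0],[-0.14,-1,0,0,0,0],[-0.14,-1,0,0,0,0],[-0.14,-1,0,0,0,0],[-0.14,-1,0,0,0,0],[-0.14,-1,0,0,0,0],[-0.14,-1,0,0,0,0]]'
```

```text
clock: 4.65
position: [0.4556, 0.0059, 0.2094]
tool_rot: [3.141, 0.0, -3.141]
force: [0.3, 0.5, -1.5]
grip_width: 0.0684
```

Run:
```python
from fit import *
w=bot.grab_frame("wrist"); cv2.imwrite("pics/w2.png",w["pixels"])
s=bot.observe()
R=np.array(w["R"]); c=-R.T@np.array(w["t"])
c=c+np.array([.4283,.2058,.2094])-s["position"]
w1=dict(w); w1["t"]=-R@c
d=lambda a,k,o: np.array(a,float)/k+np.array(o)-.5+.5/k
uv=d([[328,177],[421,150],[349,229],[438,203],[38,238],[717,52]],2.7,(110,170))
L=np.array([[.155,-.015,.039],[.155,.015,.039],[.135,-.015,.039],[.135,.015,.039],[.16,-.115,.045],[.16,.115,.045]])
for sl in (slice(0,4),slice(4,6),slice(0,6)):
    q,r=fit([(w1,L[sl],uv[sl])],[.587,.183,3.404]); print(np.round(q,4),np.round(r,1))
```

```text
[0.5841 0.1177 2.7942] [ 59.3   0.1  -8.4  -1.6  44.1   1.7 -21.6   0. ]
[ 0.5847 -0.1137  2.8641] [ 1.500e+00  1.000e-01 -4.954e+02  0.000e+00]
[0.5872 0.1336 2.875 ] [ 6.420e+01 -2.000e+00 -4.200e+00 -1.000e+00  5.070e+01  3.000e-01
 -1.580e+01  1.100e+00  2.852e+02  1.600e+00 -2.306e+02  1.000e-01]
```

View pics/w2.png

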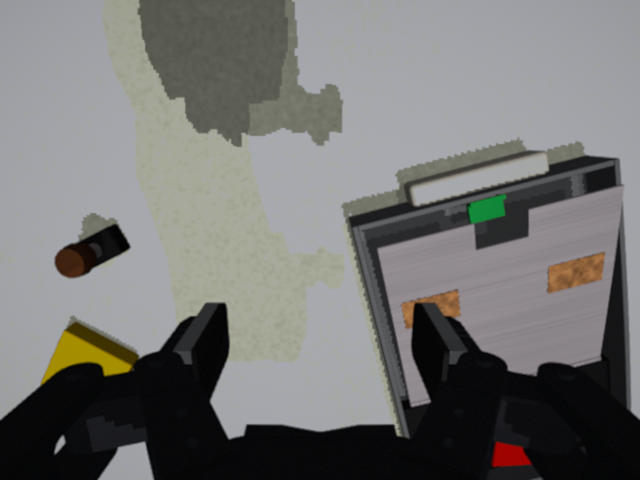

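```bash
python3 - <<'E'
from fit import *
w=bot.grab_frame("wrist")
s=bot.observe()
R=np.array(w["R"]); c=-R.T@np.array(w["t"])
c=c+np.array([.4283,.2058,.2094])-s["position"]
w1=dict(w); w1["t"]=-R@c
d=lambda a,k,o: np.array(a,float)/k+np.array(o)-.5+.5/k
uv=d([[328,177],[421,150],[349,229],[438,203],[38,238],[717,52]],2.7,(110,170))
L=np.array([[.155,-.015,.039],[.155,.015,.039],[.135,-.015,.039],[.135,.015,.039],[.16,-.115,.045],[.16,.115,.045]])*[1,-1,1]
for sl in (slice(0,4),slice(4,6),slice(0,6)):
    q,r=fit([(w1,L[sl],uv[sl])],[.587,.183,3.404]); print(np.round(q,4),np.round(r,1))
    a=q[2];Cx=np.array([np.cos(a),np.sin(a)]); print("lip tip",q[:2]+.135*Cx)
E
python3 -m handwheel '[[0,-1,0.4,0,0,0],[0,-1,0.4,0,0,0],[0,-1,0.4,0,0,0],[0,-1,0.4,0,0,0],[0,-1,0,0,0,0],[0,-1,0,0,0,0],[0,-1,0,0,0,0],[0,-1,0,0,0,0]]'
python3 -m handwheel '[[0,-1,0,0,0,0],[0,-1,0,0,0,0],[0,-1,0,0,0,0],[0,-1,0,0,0,0],[0,-1,0,0,0,-0.0035],[0,-1,0,0,0,0],[0,-1,0,0,0,0],[0,-1,0,0,0,0]]'
python3 - <<'E'
from h import *
w=bot.grab_frame("wrist"); cv2.imwrite("pics/w3.png",w["pixels"])
E
```

```text
[0.5873 0.1864 3.422 ] [ 0.5 -1.3 -1.  -0.8  0.3  0.8 -0.1  1.3]
lip tip [0.45760122 0.14900733]
[0.5874 0.1826 3.4038] [-4.7  0.4  2.  -0.2]
lip tip [0.45697291 0.14760294]
[0.5877 0.1841 3.4057] [ 0.6 -1.9 -0.7 -0.9  0.1  0.3 -0.1  1.2 -3.2  1.1  3.4 -0. ]
lip tip [0.45733699 0.1488812 ]
clock: 5.75
position: [0.4559, -0.1934, 0.1692]
tool_rot: [3.141, 0.0, -3.141]
force: [-0.6, 0.2, -0.7]
grip_width: 0.0683
clock: 6.75
position: [0.4579, -0.3934, 0.1692]
tool_rot: [3.141, 0.0, -3.119]
force: [-0.1, -0.3, 0.5]
grip_width: 0.068
```

View pics/w3.png

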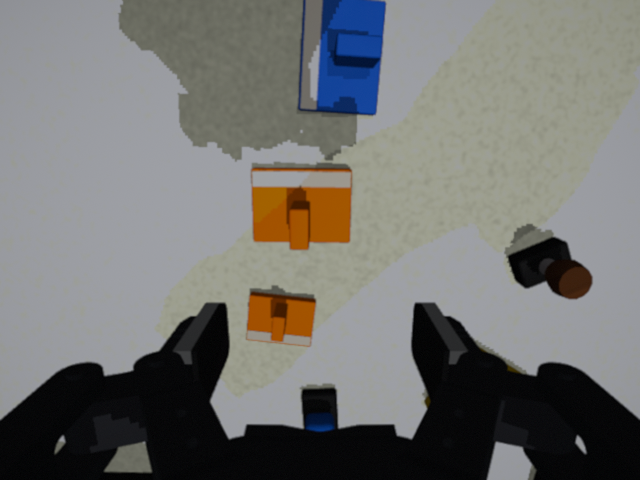

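Run:
```python
from fit import *
w=bot.grab_frame("wrist")
a=w["pixels"]; cv2.imwrite("pics/w3z.png",cv2.resize(a[150:260,230:370],None,fx=5,fy=5,interpolation=3))
uv=np.array([[252,169],[352,168.5],[253,241],[350,242]],float)
L=np.array([[.04,.04,.014],[.04,-.04,.014],[-.02,.04,.014],[-.02,-.04,.014]])
q,r=fit([(w,L,uv)],[.4557,-.4095,3.163]); print(np.round(q,4),np.round(r,1))
F=np.array([[.015,.007,.054],[.015,-.007,.054],[-.015,.007,.054],[-.015,-.007,.054]])
c,s=np.cos(q[2]),np.sin(q[2])
print(proj(w,np.c_[q[0]+c*F[:,0]-s*F[:,1],q[1]+s*F[:,0]+c*F[:,1],F[:,2]]).round(1))
print(bot.observe()["position"])
```

```text
[ 0.4546 -0.4107  3.155 ] [-1.3 -1.1  0.3  0.1  0.3  0.5  0.2  0.3]
[[289.1 208.4]
 [308.9 208.6]
 [289.6 249.3]
 [308.8 249.4]]
[ 0.4571024  -0.39509597  0.16903567]
```

View pics/w3z.png

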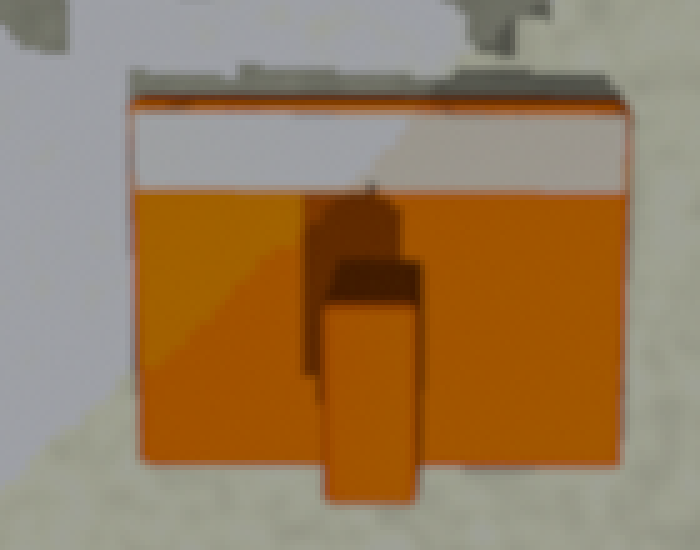

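Run:
```python
from fit import *
w=bot.grab_frame("wrist")
d=lambda a,k,o: np.array(a,float)/k+np.array(o)-.5+.5/k
uv=d([[131,110],[630,110],[139,464],[621,465],[324,304],[416,302],[325,502],[416,502]],5,(230,150))
L=np.array([[.04,.04,.014],[.04,-.04,.014],[-.02,.04,.014],[-.02,-.04,.014],[.015,.007,.054],[.015,-.007,.054],[-.015,.007,.054],[-.015,-.007,.054]])
q,r=fit([(w,L,uv)],[.4557,-.4095,3.163]); print(np.round(q,4),np.round(r,1))
print(bot.observe()["position"],bot.observe()["tool_rot"])
```

```text
[ 0.4555 -0.4059  3.1571] [-1.1 -2.3  0.7 -1.8 -0.1  0.5  0.4  0.9 -0.8 -0.5  0.6  0.  -0.5  0.7
  0.6  0.9]
[ 0.45730812 -0.39360155  0.16892705] [ 3.14150375e+00 -2.48869075e-04 -3.12050929e+00]
```

```bash
python3 -m handwheel '[[0.07,-0.54,0.9,0,0,0],[0,0,1,0,0,0],[0,0,1,0,0,0],[0,0,1,0,0,0],[0,0,1,0,0,0],[0,0,0.5,0,0,0],[0,0,0.5,0,0,0],[0,0,0,0,0,0]]'
```

```text
clock: 7.9
position: [0.4558, -0.4065, 0.0213]
tool_rot: [3.141, -0.001, -3.119]
force: [0.2, -0.5, -0.4]
grip_width: 0.0682
```

```bash
python3 -m handwheel '[[0,0,0,0,0,0],[0,0,0,0,0,0],[0,0,0,0,0,0],[0,0,0,0,0,0]]' 1 60
python3 - <<'E'
from h import *
w=bot.grab_frame("wrist"); cv2.imwrite("pics/w4.png",w["pixels"])
E
```

```text
clock: 8.4
position: [0.4561, -0.4071, 0.0223]
tool_rot: [-3.141, 0.001, -3.119]
force: [0.1, 1.2, 7.0]
grip_width: 0.0122
```

View pics/w4.png

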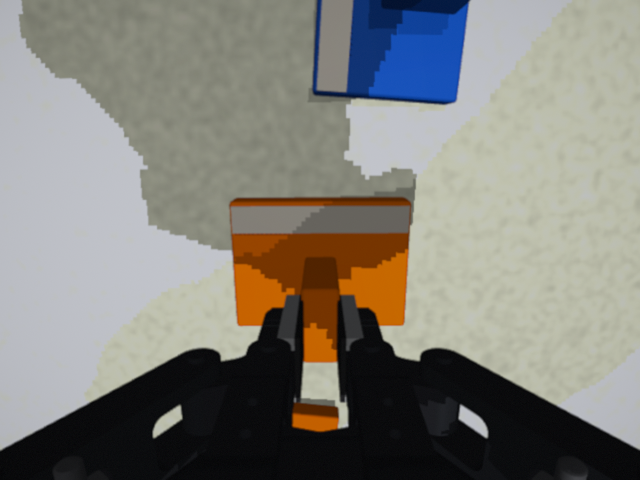

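```bash
python3 -m handwheel '[[0,0,-1,0,0,0],[0,0,-1,0,0,0],[0,0,-1,0,0,0],[0,0,-1,0,0,0],[0,0.6,-0.8,0,0,0],[0,1,0,0,0,0],[0,1,0,0,0,0]]' - 90
python3 - <<'E'
from h import *
w=bot.grab_frame("wrist"); cv2.imwrite("pics/w5.png",w["pixels"]); a=w["pixels"]
cv2.imwrite("pics/w5z.png",cv2.resize(a[190:375,220:420],None,fx=3,fy=3,interpolation=3))
print([bot.observe()["position"].round(4) for _ in range(2)])
E
```

```text
clock: 9.32
position: [0.4544, -0.3413, 0.1421]
tool_rot: [-3.141, 0.001, -3.12]
force: [0.6, -0.3, -2.0]
grip_width: 0.0109
[array([ 0.4547, -0.3379,  0.1418]), array([ 0.4547, -0.3379,  0.1418])]
```

View pics/w5z.png

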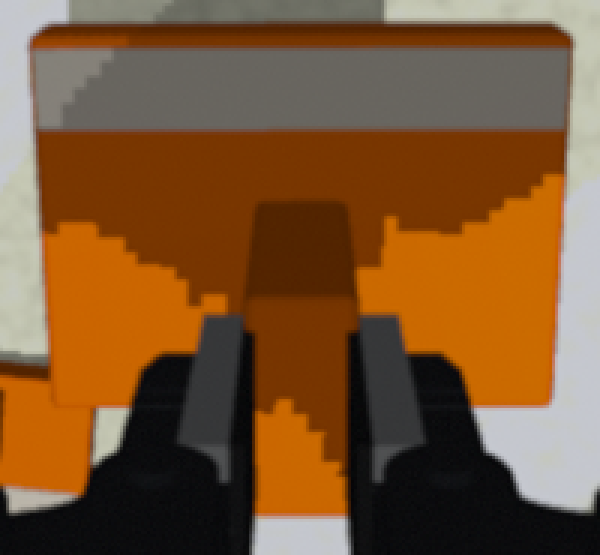

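Run:
```python
from fit import *
from scipy.spatial.transform import Rotation as Ro
w=bot.grab_frame("wrist"); s=bot.observe()
d=lambda a,k,o: np.array(a,float)/k+np.array(o)-.5+.5/k
uv=d([[31,47],[572,47],[54,405],[550,405],[246,297],[357,297]],3,(220,190))
L=np.array([[.04,.04,.014],[.04,-.04,.014],[-.02,.04,.014],[-.02,-.04,.014],[.015,.007,.054],[.015,-.007,.054]])
ok,rv,tv=cv2.solvePnP(L,uv,K(w),np.array(w["D"],float))
Rc=cv2.Rodrigues(rv)[0]; R=np.array(w["R"]);t=np.array(w["t"])
Xo=R.T@(tv[:,0]-t); Rw=R.T@Rc
M=Ro.from_euler('xyz',s["tool_rot"]).as_matrix()
print("lock origin world",Xo.round(4),"in tool",(M.T@(Xo-s["position"])).round(4))
print("rel rot deg",Ro.from_matrix(M.T@Rw@np.diag([1,-1,-1.])).as_rotvec(degrees=True).round(2))
print("resid",(cv2.projectPoints(L,rv,tv,K(w),np.array(w["D"],float))[0][:,0]-uv).round(1).tolist())
```

```text
lock origin world [ 0.4565 -0.3366  0.1146] in tool [-0.0018  0.0028  0.0273]
rel rot deg [-0.1  0.  -0.1]
resid [[1.1, -1.3], [-1.0, -1.4], [0.9, 1.0], [-1.0, 0.9], [-0.5, 0.4], [0.5, 0.4]]
```

```bash
python3 -m handwheel '[[-0.127,1,0,0,0,0],[-0.127,1,0,0,0,0],[-0.127,1,0,0,0,0],[-0.127,1,0,0,0,0],[-0.127,1,0,0,0,0],[-0.127,1,0,0,0,0],[-0.127,1,0,0,0,0],[-0.127,1,0,0,0,0]]'
python3 -m handwheel '[[-0.127,1,0,0,0,0],[-0.127,1,0,0,0,0],[-0.127,1,0,0,0,0],[-0.127,1,0,0,0,0],[-0.127,1,0,0,0,0],[-0.127,1,0,0,0,0],[-0.127,1,0,0,0,0],[-0.127,1,0,0,0,0]]'
```

```text
clock: 10.42
position: [0.4756, -0.1412, 0.1419]
tool_rot: [-3.141, 0.0, -3.12]
force: [-0.0, 0.6, -1.4]
grip_width: 0.0113
clock: 11.42
position: [0.4968, 0.0595, 0.1419]
tool_rot: [-3.141, 0.0, -3.12]
force: [0.4, 0.0, -1.0]
grip_width: 0.0111
```

```bash
python3 -m handwheel '[[-0.127,1,0,0,0,0],[-0.127,1,0,0,0,0],[-0.127,1,0,0,0,0],[-0.127,0.8,0,0,0,0],[0,0,0,0,0,-0.0195],[0,0,0,0,0,-0.0195],[0,0,0,0,0,0]]'
python3 - <<'E'
from h import *
w=bot.grab_frame("wrist"); cv2.imwrite("pics/w6.png",w["pixels"])
print(bot.observe()["position"],bot.observe()["tool_rot"])
E
```

```text
clock: 12.3
position: [0.5072, 0.154, 0.1418]
tool_rot: [3.142, 0.0, -2.876]
force: [0.5, -0.3, -1.2]
grip_width: 0.011
[0.50713303 0.15405301 0.14173973] [ 3.14159244e+00  5.35985282e-05 -2.87768586e+00]
```

View pics/w6.png

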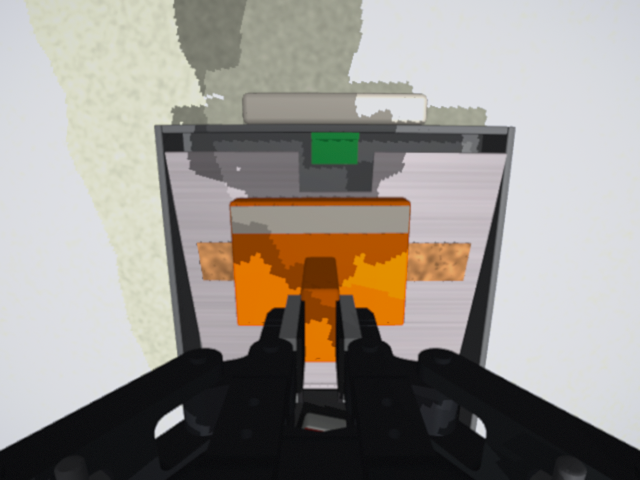

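Run:
```python
from fit import *
w=bot.grab_frame("wrist"); a=w["pixels"]
cv2.imwrite("pics/w6z.png",cv2.resize(a[85:215,145:525],None,fx=2.1,fy=2.1,interpolation=3))
uv=np.array([[311,133],[358,133],[312,164],[358,164],[155.5,126],[515,127]])
L=np.array([[.155,.015,.039],[.155,-.015,.039],[.135,.015,.039],[.135,-.015,.039],[.16,.115,.045],[.16,-.115,.045]])
q,r=fit([(w,L,uv)],[.587,.183,3.404]); print(np.round(q,4),np.round(r,1))
p=np.mean([bot.observe()["position"] for _ in range(1)],axis=0)
D=p[:2]-q[:2]; c,s=np.cos(q[2]),np.sin(q[2]); print("tcp in cassette",c*D[0]+s*D[1],-s*D[0]+c*D[1])
```

```text
[0.5873 0.1867 3.4057] [ 0.7 -0.   0.2  0.1 -0.2  0.4 -0.5  0.5 -2.  -0.3  1.1 -0.4]
tcp in cassette 0.08593734840990233 0.010584654479105896
```

View pics/w6z.png

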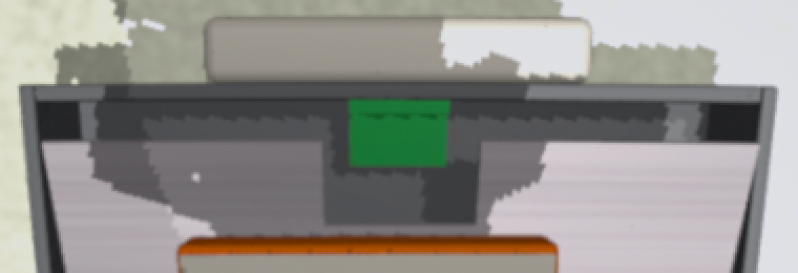

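```bash
python3 -m handwheel '[[0,0.32,0.6,0,0,0],[0,0,1,0,0,0],[0,0,0.9,0,0,0],[0,0,0.5,0,0,0],[0,0,0.4,0,0,0],[0,0,0.4,0,0,0],[0,0,0,0,0,0]]'
python3 - <<'E'
from h import *
w=bot.grab_frame("wrist"); cv2.imwrite("pics/w7.png",w["pixels"])
s=bot.observe();print(s["position"],s["tool_rot"],s["force"])
E
```

```text
clock: 13.28
position: [0.5047, 0.1621, 0.0464]
tool_rot: [3.142, -0.0, -2.875]
force: [-2.6, 1.2, 4.9]
grip_width: 0.0111
[0.50474799 0.16220105 0.04679529] [ 3.14149825e+00 -5.80646989e-05 -2.87450637e+00] [-2.81287427 -0.48573841  4.71732957]
```

View pics/w7.png

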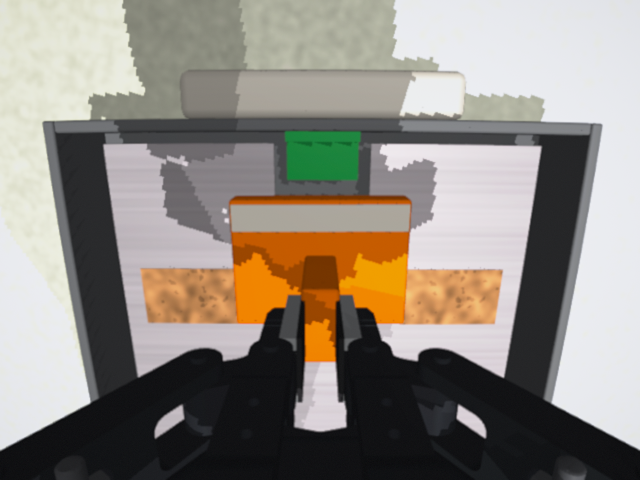

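```bash
python3 -m handwheel '[[0,0,0.16,0,0,0],[0,0,0.12,0,0,0],[0,0,0,0,0,0]]'; python3 -c "
from h import *
s=bot.observe();print(s['position'],s['tool_rot'],s['force'])"
```

```text
clock: 13.7
position: [0.5048, 0.1621, 0.0402]
tool_rot: [3.142, 0.0, -2.875]
force: [-4.3, -0.3, 9.2]
grip_width: 0.0112
[0.50477771 0.16208981 0.04021612] [ 3.14151203e+00  2.45748496e-04 -2.87456028e+00] [-4.3016201  -0.3449618   9.17569098]
```

```bash
python3 -m handwheel '[[0,0,0.05,0,0,0],[0,0,0,0,0,0]]'; python3 -m handwheel '[[0,0,0.04,0,0,0],[0,0,0,0,0,0]]'; python3 -c "
from h import *
w=bot.grab_frame('wrist'); cv2.imwrite('pics/w8.png',w['pixels'])"
```

```text
clock: 13.95
position: [0.5048, 0.1621, 0.0392]
tool_rot: [3.141, 0.0, -2.875]
force: [-5.2, -1.3, 11.2]
grip_width: 0.011
clock: 14.2
position: [0.5048, 0.1621, 0.0388]
tool_rot: [3.141, 0.0, -2.875]
force: [-10.4, -2.7, 25.7]
grip_width: 0.0113
```

View pics/w8.png

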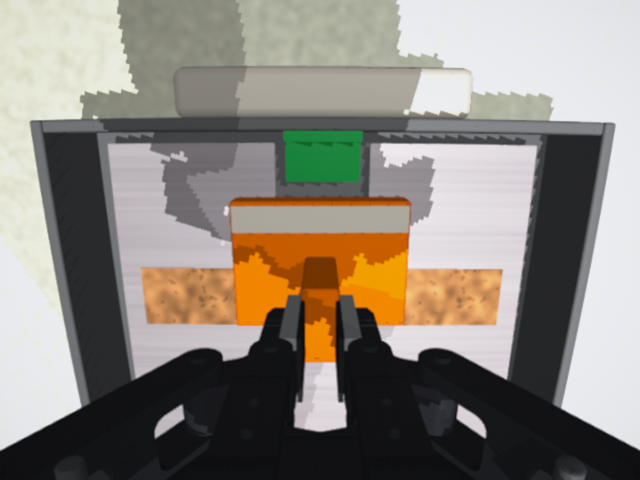

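```bash
python3 -m handwheel '[[0.16,0,0,0,0,0],[0.16,0,0,0,0,0],[0.16,0,0.01,0,0,0],[0.16,0,0.01,0,0,0],[0,0,0,0,0,0]]'; python3 -c "
from h import *
w=bot.grab_frame('wrist'); cv2.imwrite('pics/w9.png',w['pixels'])"
```

```text
clock: 14.88
position: [0.4913, 0.1585, 0.0383]
tool_rot: [3.141, 0.005, -2.875]
force: [2.0, 0.4, 10.8]
grip_width: 0.0109
```

View pics/w9.png

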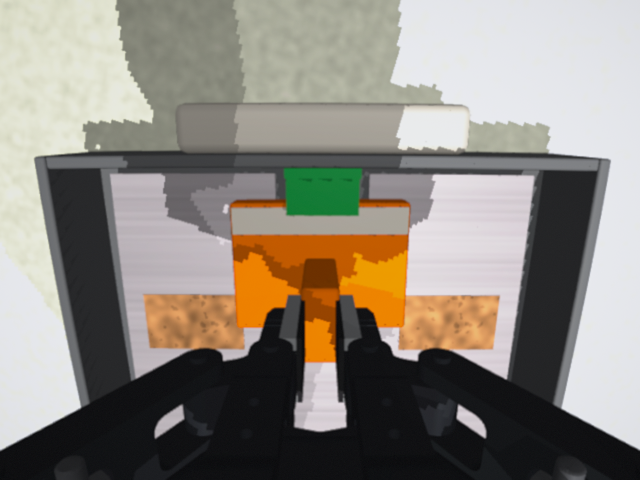

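```bash
python3 -m handwheel '[[0.16,0,0,0,0,0],[0.16,0,0,0,0,0],[0.16,0,0,0,0,0],[0,0,0,0,0,0]]'; python3 -c "
from h import *
w=bot.grab_frame('wrist'); cv2.imwrite('pics/w10.png',w['pixels'])"
```

```text
clock: 15.42
position: [0.4795, 0.1553, 0.0381]
tool_rot: [3.141, 0.004, -2.875]
force: [2.6, 0.6, 6.8]
grip_width: 0.0107
```

View pics/w10.png

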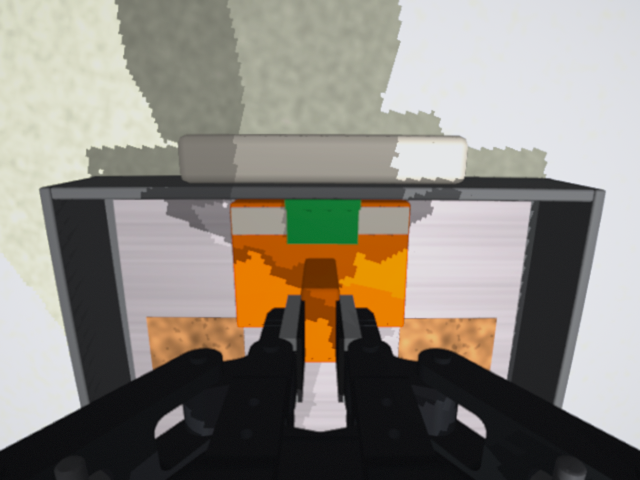

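```bash
python3 -m handwheel '[[0.1,0,0,0,0,0],[0.04,0,0,0,0,0],[0,0,0,0,0,0]]'
python3 - <<'E'
from fit import *
w=bot.grab_frame('wrist'); cv2.imwrite('pics/w11.png',w['pixels'])
a=w["pixels"]; cv2.imwrite("pics/w11z.png",cv2.resize(a[170:345,210:430],None,fx=3.4,fy=3.4,interpolation=3))
E
```

```text
clock: 15.85
position: [0.4763, 0.1544, 0.0381]
tool_rot: [3.141, 0.004, -2.875]
force: [2.6, 1.2, 6.4]
grip_width: 0.0111
```

View pics/w11z.png

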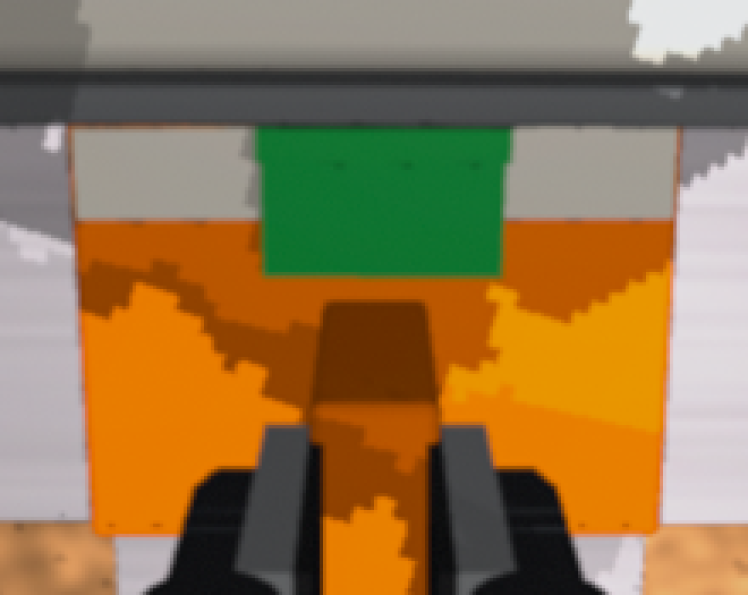

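```bash
python3 -m handwheel '[[0,0,-0.04,0,0,0],[0,0,-0.03,0,0,0],[0,0,0,0,0,0]]'
```

```text
clock: 16.27
position: [0.4763, 0.1544, 0.0398]
tool_rot: [3.141, 0.004, -2.875]
force: [3.5, 0.2, 6.7]
grip_width: 0.011
```

```bash
python3 -m handwheel '[[0,0,-0.03,0,0,0],[0,0,0,0,0,0]]' - 20;  python3 -m handwheel '[[0,0,0,0,0,0],[0,0,0,0,0,0],[0,0,0,0,0,0],[0,0,0,0,0,0]]' -0.3
python3 - <<'E'
from fit import *
w=bot.grab_frame('wrist'); cv2.imwrite('pics/w12.png',w['pixels'])
E
```

```text
clock: 16.52
position: [0.4762, 0.1544, 0.0405]
tool_rot: [3.141, 0.004, -2.875]
force: [2.8, 0.5, 5.7]
grip_width: 0.0109
clock: 17.02
position: [0.4743, 0.1537, 0.0394]
tool_rot: [-3.142, -0.0, -2.874]
force: [0.2, -0.7, -0.2]
grip_width: 0.0557
```

View pics/w12.png

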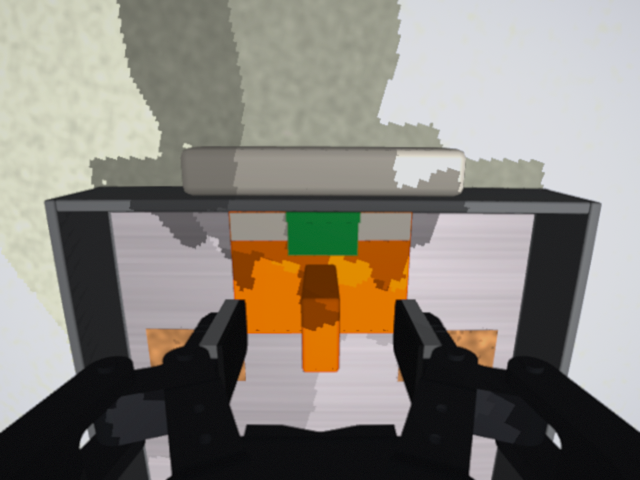

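Released: the lock (foot rows 211–332, columns 229–411) stays under the lip (columns 287–359). I'll retreat straight up and check.

```bash
python3 -m handwheel '[[0,0,-0.5,0,0,0],[0,0,-1,0,0,0],[0,0,-1,0,0,0],[0,0,-1,0,0,0],[0,0,-1,0,0,0],[0,0,-1,0,0,0],[-0.4,0,-0.5,0,0,0],[0,0,0,0,0,0]]'
python3 - <<'E'
from fit import *
w=bot.grab_frame('wrist'); cv2.imwrite('pics/w13.png',w['pixels'])
a=w["pixels"]; cv2.imwrite("pics/w13z.png",cv2.resize(a[100:330,170:470],None,fx=2.6,fy=2.6,interpolation=3))
s=bot.grab_frame('scene'); a=s["pixels"]; cv2.imwrite("pics/s13.png",cv2.resize(a[180:360,360:540],None,fx=3.3,fy=3.3,interpolation=3))
E
```

```text
clock: 18.08
position: [0.4847, 0.1566, 0.1907]
tool_rot: [3.141, 0.002, -2.874]
force: [-0.5, 0.4, -0.2]
grip_width: 0.0557
```

View pics/w13z.png

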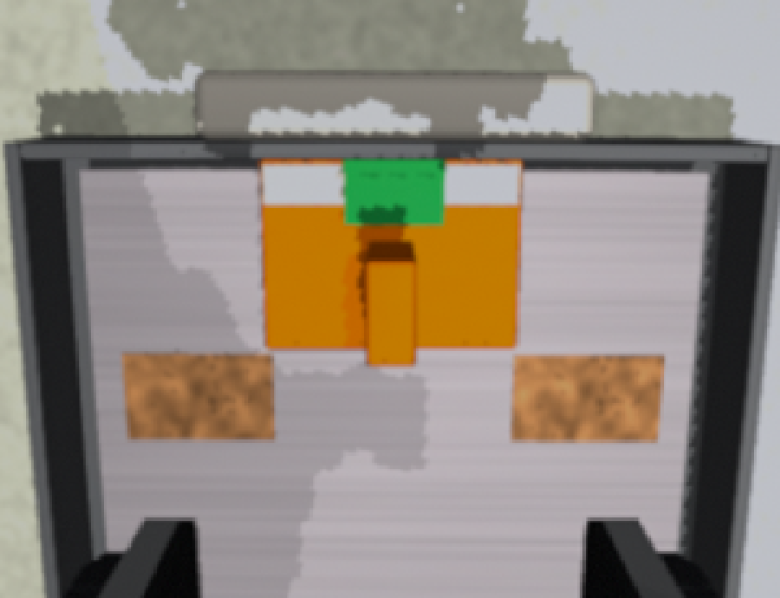

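View pics/s13.png

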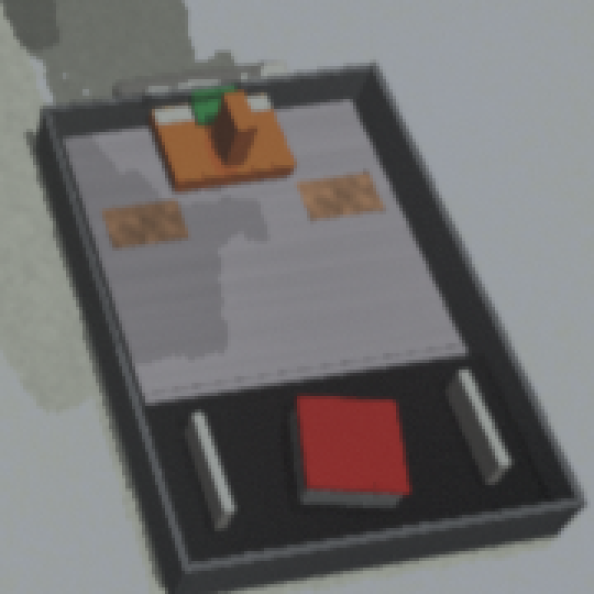

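Run:
```python
from fit import *
w=bot.grab_frame("wrist")
d=lambda a,k,o: np.array(a,float)/k+np.array(o)-.5+.5/k
k=2.6;o=(170,100)
uv=d([[261,161],[521,161],[266,349],[517,348],[367,262],[415,262],[367,365],[415,365]],k,o)
L=np.array([[.04,.04,.014],[.04,-.04,.014],[-.02,.04,.014],[-.02,-.04,.014],[.015,.007,.054],[.015,-.007,.054],[-.015,.007,.054],[-.015,-.007,.054]])
ok,rv,tv=cv2.solvePnP(L,uv,K(w),np.array(w["D"],float))
R=np.array(w["R"]); Xo=R.T@(tv[:,0]-np.array(w["t"])); Rw=R.T@cv2.Rodrigues(rv)[0]
uc=d([[345,224],[443,224],[6,146],[779,146]],k,o)
C=np.array([[.135,.015,.039],[.135,-.015,.039],[.16,.115,.045],[.16,-.115,.045]])
q,r=fit([(w,C,uc)],[.587,.184,3.406]); print(q.round(4),r.round(1))
D=Xo[:2]-q[:2]; c,s=np.cos(q[2]),np.sin(q[2])
print("lock in cassette",c*D[0]+s*D[1],-s*D[0]+c*D[1],"z origin",Xo[2],"tilt",np.arccos(Rw[2,2]),"yaw",np.arctan2(Rw[1,0],Rw[0,0])-q[2]+2*np.pi)
print(bot.observe()["clock"])
```

```text
[0.5854 0.1863 3.4101] [-0.3  0.9  0.3  0.8 -2.2 -0.6  3.3 -0.6]
lock in cassette 0.11390535842641464 0.000770742575520126 z origin 0.012358450304681846 tilt 0.00548136593470924 yaw 0.0020239583736714195
18.225
```

Everything is within the limits, so I'm handing in.

```bash
python3 -c "
from workcell import bot
print(bot.job_done())"
```

```text
the job is handed in; nothing more can be done
None
```

I locked the lift plate with the larger orange transport lock and handed the job in at about 18 s; no verdict was reported. I gripped the lock by its fin and pressed the plate to its lower stop at about 26 N. I then slid the striped end in under the green lip, let go and backed the gripper well clear.

**Last checks:**
- **Position:** the lock's middle is at x ≈ 0.114 m and y ≈ 0.001 m in the cassette frame. The allowed ranges are 0.105–0.119 m and ±0.015 m.
- **Flat and straight:** tilt is about 0.005 rad and it is in line with the cassette to about 0.002 rad.
- **Plate:** it looks level in the wrist and scene pictures after the gripper left. I did not measure its angle.
- **Other things:** the clip box looks unmoved in the last scene picture. I did not measure the stamp, notes, stapler or mouse again; the lock was carried well above them.

**One disagreement:** the last single-picture fit put the lock's underside at about 12 mm height, where 20 mm is expected. I put this down to weak depth from one camera, because the lock is visibly under the lip and resting on the plate.

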